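# Slide the temperature probe into the thermostat's port

### The arm

A 7-joint arm with a two-finger parallel gripper is mounted at the origin on the work surface. World frame = base frame: x ahead of the robot, y to its left, z up, the work surface at z = 0. Lengths are in m, angles in rad, forces in N, time in s.
With the tool pointing down it reaches from about 0.425 to 0.925 m from the base axis. Payload 6.8 kg.
Tool frame: the origin (TCP) lies midway between the tips of the shut fingers; the grasp point (between the pads) lies 19 mm behind it; z points along the fingers, y is the direction in which the jaws open and shut (so a half turn about z gives the same grasp; the last joint's range is limited). The gripper opens to 85 mm and grips with 20 to 120 N. Pads are 22 mm wide; open, the fingers measure 114 mm over their backs; the gripper's body (76 mm by 85 mm) begins 54 mm behind the grasp point. The pads swing forward as they close: fully open they stand 13 mm farther back than shut.
Start: joints at [1.031, 0.477, 0.022, 1.555, -0.011, 1.109, -0.083], TCP at [0.283, -0.613, 0.231] pointing down, gripper open.
Joint ranges: [-2.96, 2.96], [-0.34, 2.1], [-1.41, 1.46], [0.24, 2.44], [-1.37, 4.51], [0.17, 1.92], [-2.96, 2.96]. Speed limits (rad/s): [2.39, 2.39, 3.14, 3.14, 3.14, 3.14, 3.14].

### API

Orientations are given as a unit quaternion [w, x, y, z].
In Python, from station import bot gives the robot as it stands.
- The arm moves only by the shell command python3 -m jog 'ROWS' [FORCE]. ROWS is JSON, a list of rows, each a list of 3 entries, a list of its own where there are three numbers: the shift along the tool's x, y, z in mm, then the turn, a rotation vector about the tool's x, y, z in degrees, then the closure, from -1 (fully open) to 1 (shut). A call has 1 to 12 rows; each row shifts and turns the commanded pose from where the row before left it, along the tool's axes as they then stand; what a row does not reach is not made up. A row lasts 1/8 s, in which the tool goes at most 62.5 mm and 10.7 degrees, less where a joint would pass 70% of its speed; a pose out of reach is approached as far as the arm can. A call is refused whole if a number of a shift passes 62.5 or a number of a turn 10.7, either way. A call with a gripper value outside its range is refused whole. The fingers move at their own pace and stop on an object; FORCE is the grip in N (left out, the last holds). Time passes only in rows, so rows that do not move let the fingers close. It gives the time, the measured TCP pose, the force and the opening at its end, in the units of the state.
- bot.get_obs(): the state, without advancing time (a new reading comes with each control period).
- bot.read_camera(name): name is "scene" or "top" or "wrist"; returns (picture, depth): 480x640x3 uint8, red, green, blue; 480x640 float32, m along the optical axis (not along the pixel's ray), 0 where there is no reading.
- bot.camera_info(name): a dict with "fx", "fy", "cx", "cy" (pixels), "world_from_camera" (4x4, takes a point from camera to world coordinates); the wrist camera has in their place "mount" (4x4, takes a point from camera to tool coordinates, whose origin is the TCP and whose axes are the flange's). Camera axes: x right, y up, looking along -z (the intrinsics and any distortion apply to the point x, -y, -z); pixel columns grow to the right and rows downward; lengths in m; the calibration is good to about 2 mm. A picture is of the moment at which its call begins: read the wrist's pose just before it. camera_info takes no time and is no camera call.
- bot.hand_in(): hands the job in, once; it reports no verdict.
Trained networks look in the newest picture that a camera, given by its name, has taken for a name from the list of things; names that differ only in an ending like _2 or _b are one class to them, and where a whole thing is asked for, a point or a joint stands for the part that bears it (a point fixed in the world has none). Each returns a list of dicts, best first, with "score" (0 to 1); they miss things now and then, are a little off and sometimes report something else, mostly with a low value. They report only what shows in the picture. A call takes as long as a camera call. They do not tell look-alikes from the thing itself.
- bot.find_in(camera, thing): "xy" ([column, row] as shares, 0 to 1, of the picture: columns of its width, rows of its height, amid what is visible of it).
- bot.cut_out(camera, thing): "pixels" (480x640 bool, what is visible of it) and "xy" ([column, row] as shares, 0 to 1, of the picture: columns of its width, rows of its height, amid what is visible of it).
- bot.landmark_of(camera, thing): "xy" ([column, row] as shares, 0 to 1, of the picture: columns of its width, rows of its height: a listed point, or the origin of a listed thing).
The state is a dict: "t": time; "q": joint angles; "joint_vel": joint speeds; "joint_torque": joint torques, N m; "eef_pos": TCP position; "tool_rot": TCP orientation; "contact_force": force on the tool from outside, world axes, zero at the start; "torque": the same for the moment, N m; "gripper_width": opening from 0.0 (shut) to 1.0 (fully open).
Only numpy, scipy, OpenCV 4.12 (cv2) and the standard library are available. Lean on these libraries where they do the work, as an engineer would, in place of code of your own. Each camera call takes 0.05 s, during which the arm holds its last target.

### The job

Take the temperature probe (the one with the tall straight handle) out of the white rack, set its tip down on the metal plate of the blue thermostat a few centimetres beside the wide port, and slide it across the plate until it is over the port and can drop in: do not come down into the port from straight above. Let the probe go down until its collar lies flat on the plate, and let go of it. Leave the stopper with the mushroom knob where it stands in the rack.

Things in the scene. Friction and masses are not known exactly. Their poses are not given: they have to be found in the camera images.
- probe_grip (a point): Centre of the probe's white round handle (24 mm diameter, 54 mm tall, two black bands), on its axis, z up. Below the handle: black rubber collar 60 mm diameter, 10 mm thick, its top 27 mm below this point; then a steel stem 14 mm diameter. Loose, 0.12 kg. It stands in a well of the white rack (55 mm high), collar on the rack's top, next to the stopper: lift 45 mm to clear.
- probe_tip (a point): Lower end of the probe's steel stem, on the axis, 73 mm below probe_grip and 36 mm below the collar's underside (hidden in the rack at the start). z up along the axis.
- port (a point): Mouth centre of the 36 mm round port, 47 mm deep, level with the bare aluminium plate on the fixed blue thermostat (150 x 240 mm, plate 72 mm above the bench). The stem has 11 mm of play all round; the collar comes to rest on the plate. z up, y along the long side: the plate spans x -75 to 75, y -175 to 65 mm here, so the free area is on the -y side (two small flush rubber blanks at y -150 mm).
- stopper_knob (a point): Centre of the bystander's knob: a loose stopper in the rack's other well, 120 mm from the probe. Same collar and stem, but a low mushroom knob 38 mm in diameter, 12 mm thick, its top 34 mm above the rack. z up. It stays there.
Not all that is in view belongs to the job. What is shaped like the part that bears probe_grip but pink or turquoise is not meant.

How it is judged:
By the outcome, as a careful person would: the job done as asked, in the order asked, and still so for the second after the job is handed in, with the robot touching nothing.
It also fails if it takes over 45 s, if anything falls off the work surface, if the arm or the gripper's body presses on something with over 40 N, if the wrist force passes 120 N, or if a joint passes its speed limit or range.

## Working session

There is one attempt and no reset: what is moved stays moved. The work goes in short steps, Python scripts to look and compute and a shell command to move; the robot and the scene stay as the last step left them, time stands still between calls to the robot, and variables do not carry over. Pictures are saved under pics/ and viewed, and the job is handed in when it is done.

```bash
ls; mkdir -p pics
cat > h.py <<'E'
import numpy as np, cv2
from scipy.spatial.transform import Rotation as R
from station import bot
def rot(q): return R.from_quat([q[1],q[2],q[3],q[0]])
def snap(name,fn):
    o=bot.get_obs(); im,d=bot.read_camera(name)
    cv2.imwrite('pics/'+fn,cv2.cvtColor(im,cv2.COLOR_RGB2BGR)); return o,im,d
def wfc(name,o):
    i=bot.camera_info(name)
    if 'world_from_camera' in i: return i,np.array(i['world_from_camera'])
    T=np.eye(4);T[:3,:3]=rot(o['tool_rot']).as_matrix();T[:3,3]=o['eef_pos']
    return i,T@np.array(i['mount'])
def ray(name,o,u,v):
    i,T=wfc(name,o); d=np.array([(u-i['cx'])/i['fx'],-(v-i['cy'])/i['fy'],-1.])
    return T[:3,3],T[:3,:3]@d
def at_depth(name,o,u,v,d):
    c,r=ray(name,o,u,v); return c+r*d
def at_z(name,o,u,v,z):
    c,r=ray(name,o,u,v); return c+r*(z-c[2])/r[2]
def proj(name,o,p):
    i,T=wfc(name,o); q=np.linalg.inv(T)@np.append(p,1); 
    return i['cx']+i['fx']*q[0]/-q[2], i['cy']-i['fy']*q[1]/-q[2]
E
python3 - <<'E'
from h import *
print(bot.get_obs())
for n in ('top','scene','wrist'):
    o,im,d=snap(n,n+'0.png'); i=bot.camera_info(n); print(n,i)
    for t in ('probe_grip','port','stopper_knob'):
        for r in bot.landmark_of(n,t)[:4]:
            u,v=r['xy'][0]*640,r['xy'][1]*480
            dd=d[min(int(v),479),min(int(u),639)]
            print(n,t,round(r['score'],2),round(u,1),round(v,1),dd,at_depth(n,o,u,v,dd).round(4))
E
```

```text
pics
{'t': 0.0, 'q': array([ 1.03088054,  0.47779818,  0.0223251 ,  1.55643143, -0.01150134,
        1.10932928, -0.08310156]), 'joint_vel': array([ 1.78056930e-03,  1.85242620e-03,  6.94460975e-07,  1.08781487e-03,
       -7.63035317e-04, -1.11811670e-03,  1.30597333e-04]), 'joint_torque': array([-1.09996501e-03, -5.96448040e+01,  1.60743713e+00, -2.81195194e+01,
        1.23511639e-02,  9.44337604e-03,  2.14606445e-05]), 'eef_pos': array([ 0.2822488 , -0.61250437,  0.23033519]), 'tool_rot': array([-8.81809442e-04,  9.76778385e-01,  2.14250185e-01, -2.59350041e-04]), 'contact_force': array([-1.03765871, -0.52910413, -0.54545882]), 'torque': array([0.04310816, 0.02966467, 0.02011486]), 'gripper_width': 1.0029161750631224}
top {'fx': 556.9588044953651, 'fy': 556.9588044953651, 'cx': 311.404168893841, 'cy': 230.67327823279268, 'world_from_camera': array([[ 0.02033697,  0.99134904, -0.12966687,  0.36911606],
       [-0.99952338,  0.01714697, -0.02567075,  0.04056397],
       [-0.02322527,  0.13012714,  0.99122526,  1.15451488],
       [ 0.        ,  0.        ,  0.        ,  1.        ]
[... 795 characters left out ...]
3 192.3 0.89156955 [0.6154 0.3545 0.0876]
scene probe_grip 0.8 436.2 191.2 0.8706498 [0.5655 0.2461 0.1068]
scene port 0.85 228.4 319.7 0.83214927 [ 0.5714 -0.1541  0.0395]
scene stopper_knob 0.9 382.4 232.6 0.8518622 [0.5806 0.1301 0.0894]
wrist {'fx': 386.8171762562422, 'fy': 386.8171762562422, 'cx': 317.63085743088243, 'cy': 240.75537386806306, 'mount': array([[ 4.35546252e-04,  9.58863488e-01,  2.83867261e-01,
         7.26190239e-02],
       [ 9.99999790e-01, -2.81550297e-04, -5.83293264e-04,
        -1.06029837e-04],
       [-4.79375702e-04,  2.83867455e-01, -9.58863409e-01,
        -1.42515544e-01],
       [ 0.00000000e+00,  0.00000000e+00,  0.00000000e+00,
         1.00000000e+00]])}
```

View pics/top0.png

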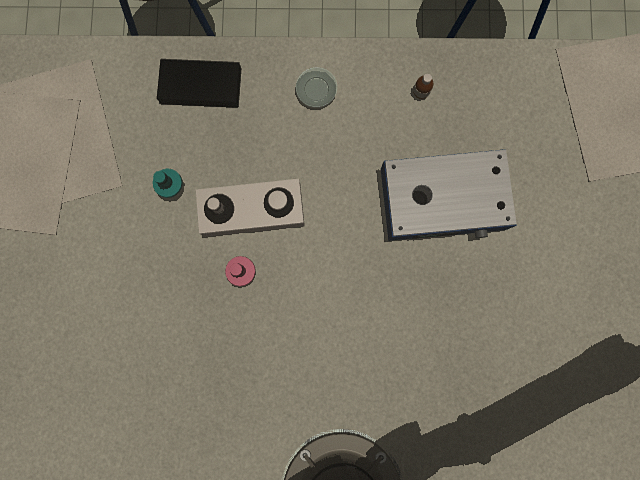

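View pics/scene0.png

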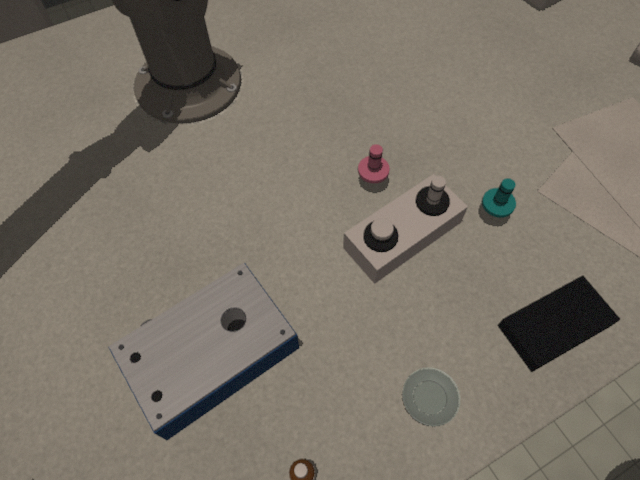

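Candidates in the top view are the white handle in the rack (216,205), the pink one (236,271) and the turquoise one (165,180). Only the white one stands in the rack with black bands and a black collar. The stopper is at (277,200). Next I'll confirm this in a crop and measure.

Run:
```python
from h import *
t=cv2.imread('pics/top0.png'); s=cv2.imread('pics/scene0.png')
a=cv2.resize(t[165:245,185:315],None,fx=3,fy=3,interpolation=3); b=cv2.resize(s[160:285,335:475],None,fx=2.7,fy=2.7)
h=max(a.shape[0],b.shape[0]); f=lambda x: cv2.copyMakeBorder(x,0,h-x.shape[0],0,0,0)
cv2.imwrite('pics/crop.png',np.hstack([f(a),f(b)]))
o=bot.get_obs()
for n,img in (('top',t),('scene',s)):
    i=bot.camera_info(n)
    im,d=bot.read_camera(n)
    for th,z in (('probe_grip',.092),('stopper_knob',.083),('port',.072)):
        for r in bot.landmark_of(n,th):
            if r['score']>.5: print(n,th,round(r['score'],2),at_z(n,o,r['xy'][0]*640,r['xy'][1]*480,z).round(4))
    # point cloud planes
    u,v=np.meshgrid(np.arange(640)+0.,np.arange(480)+0.)
    T=np.array(i['world_from_camera'])
    P=np.stack([(u-i['cx'])/i['fx']*d,-(v-i['cy'])/i['fy']*d,-d],-1)@T[:3,:3].T+T[:3,3]
    reg=(d>0)&(P[...,0]>.35)&(P[...,0]<.85)
    for nm,m in (('plate',reg&(abs(P[...,2]-.072)<.012)&(P[...,1]<0)&(P[...,1]>-.5)),('rack',reg&(abs(P[...,2]-.055)<.009)&(P[...,1]>.05)&(P[...,1]<.33)&(P[...,0]<.66)&(P[...,0]>.48))):
        m=cv2.morphologyEx(m.astype(np.uint8),cv2.MORPH_OPEN,np.ones((5,5)))
        k,l,st,c=cv2.connectedComponentsWithStats(m); j=1+st[1:,4].argmax(); M=l==j
        rc=cv2.minAreaRect(P[M][:,:2].astype(np.float32)*1000); print(n,nm,rc,np.median(P[M][:,2]))
    z=0.072
    # hole by dark blob
    for nm,c,rad in (('port',(422,194) if n=='top' else (233,319),22),('b1',(496,170) if n=='top' else (135,357),8),('b2',(501,205) if n=='top' else (157,396),8)):
        g=cv2.cvtColor(img,cv2.COLOR_BGR2GRAY); y0,x0=c[1]-rad,c[0]-rad
        w=g[y0:y0+2*rad,x0:x0+2*rad]; th,mm=cv2.threshold(w,0,255,cv2.THRESH_BINARY_INV+cv2.THRESH_OTSU)
        k,l,st,ce=cv2.connectedComponentsWithStats(mm); j=1+st[1:,4].argmax()
        p=ce[j]+[x0,y0]; print(n,nm,p.round(1),st[j],at_z(n,o,p[0],p[1],z).round(4))
```

```text
top probe_grip 0.95 [0.604  0.3603 0.092 ]
top probe_grip 0.83 [0.5584 0.2526 0.092 ]
top probe_grip 0.71 [0.4278 0.2142 0.092 ]
top port 0.92 [ 0.5888 -0.1526  0.072 ]
top plate ((592.522705078125, -201.1891326904297), (154.80322265625, 243.6337890625), 6.421291351318359) 0.07274358901093081
top rack ((561.9716796875, 195.88035583496094), (91.27406311035156, 210.50714111328125), 6.989664554595947) 0.0555794748533569
top port [421.8 194.5] [ 12  13  21  20 322] [ 0.5864 -0.1472  0.072 ]
top b1 [495.7 169.8] [ 4  4  9  8 52] [ 0.6382 -0.2928  0.072 ]
top b2 [500.6 204.8] [ 4  4  8  9 57] [ 0.5681 -0.3006  0.072 ]
scene probe_grip 0.71 [0.6154 0.3527 0.092 ]
scene probe_grip 0.69 [0.4408 0.2064 0.092 ]
scene probe_grip 0.66 [0.5601 0.258  0.092 ]
scene stopper_knob 0.66 [0.5797 0.1314 0.083 ]
scene port 0.63 [ 0.5887 -0.1505  0.072 ]
scene plate ((594.015380859375, -202.7952423095703), (154.71800231933594, 244.60609436035156), 6.384255409240723) 0.0722226230694255
scene rack ((562.799560546875, 195.79896545410156), (91.50350952148438, 213.4314727783203), 7.131620407104492) 0.05514815004198237
scene port [233.  319.3] [ 10  11  25  24 482] [ 0.5881 -0.148   0.072 ]
scene b1 [134.9 357.2] [ 3  3 11 11 88] [ 0.5696 -0.3008  0.072 ]
scene b2 [156.4 395.7] [ 2  2 11 12 97] [ 0.6389 -0.2928  0.072 ]
```

View pics/crop.png

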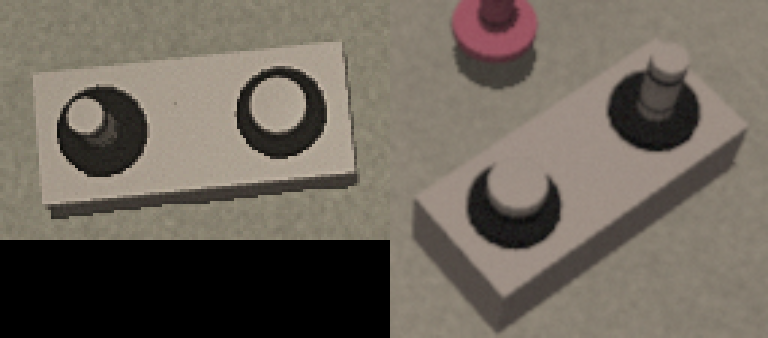

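The crop confirms it: the left well holds the straight banded white handle, the right well the mushroom-knob stopper. Estimates are probe about (0.557, 0.255) and port about (0.587, -0.1475), with +y local = (-0.111, 0.994). I'll grip across the rack, so tool y points along about 7°.

```bash
python3 -m jog '[[[50,-34,0],[0,0,-10.3],-1],[[55,-25,0],[0,0,-10.3],-1],[[59,-14,0],[0,0,-10.3],-1],[[60,-4,0],[0,0,-10.3],-1],[[60,7,0],[0,0,-10.3],-1],[[58,18,0],[0,0,-10.3],-1],[[53,28,0],[0,0,-10.3],-1]]' 40
python3 -m jog '[[[55,13,0],[0,0,0],-1],[[55,13,0],[0,0,0],-1],[[55,13,0],[0,0,0],-1],[[55,13,0],[0,0,0],-1],[[55,13,0],[0,0,0],-1],[[55,13,0],[0,0,0],-1],[[55,13,0],[0,0,0],-1],[[55,13,0],[0,0,0],-1],[[55,13,0],[0,0,0],-1],[[0,0,0],[0,0,0],-1],[[0,0,0],[0,0,0],-1]]'
python3 - <<'E'
from h import *
o,im,d=snap('wrist','w1.png'); m=rot(o['tool_rot']).as_matrix(); print(o['t'],o['eef_pos'],m.round(3))
for z,pt in ((.092,'probe_grip'),(.083,'stopper_knob')):
  for r in bot.landmark_of('wrist',pt):
    u,v=r['xy'][0]*640,r['xy'][1]*480; print(pt,r['score'],u,v,d[int(v),int(u)],at_z('wrist',o,u,v,z))
E
```

```text
t: 1.88
eef_pos: [0.5006, -0.2488, 0.2317]
tool_rot: [0.0, 0.662, 0.75, 0.0]
contact_force: [0.8, 0.0, -0.6]
gripper_width: 1.0
t: 3.25
eef_pos: [0.557, 0.2544, 0.231]
tool_rot: [0.0, 0.664, 0.748, -0.0]
contact_force: [0.3, -1.0, 0.5]
gripper_width: 1.001
3.25 [0.55698079 0.25441238 0.23103916] [[-0.119  0.993 -0.   ]
 [ 0.993  0.119 -0.001]
 [-0.001 -0.    -1.   ]]
probe_grip 0.88 406.78400000000005 71.616 0.25421727 [0.60401549 0.36821977 0.092     ]
probe_grip 0.86 158.528 255.79200000000003 0.29259664 [0.43882485 0.21679189 0.092     ]
probe_grip 0.57 315.2 225.888 0.2625606 [0.55550992 0.25468518 0.092     ]
stopper_knob 0.94 317.312 357.6 0.32729954 [0.57131362 0.13639879 0.083     ]
```

View pics/w1.png

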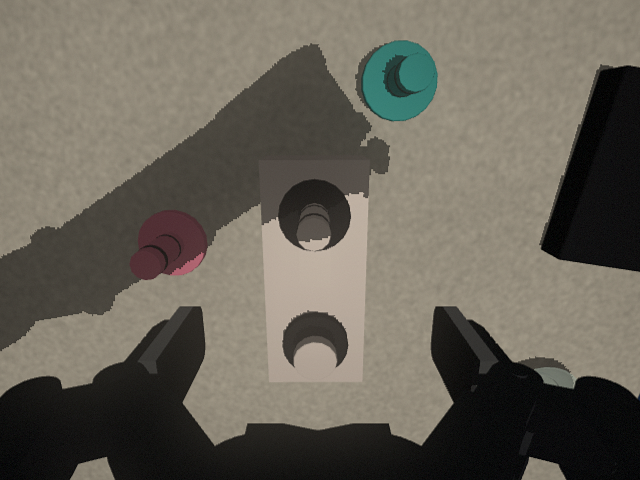

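The wrist view shows the probe below the tool, with its collar at (314,215) and handle at (314,230), between the open fingers. The stopper is at (315,355). Now to descend and grip.

```bash
python3 -m jog '[[[0,-1,50],[0,0,0],-1],[[0,-0.5,50],[0,0,0],-1],[[0,0,40],[0,0,0],-1],[[0,0,16],[0,0,0],-1],[[0,0,0],[0,0,0],-1],[[0,0,0],[0,0,0],1],[[0,0,0],[0,0,0],1],[[0,0,0],[0,0,0],1],[[0,0,0],[0,0,0],1],[[0,0,0],[0,0,0],1],[[0,0,0],[0,0,0],1]]' 60
python3 - <<'E'
from h import *
o,im,d=snap('wrist','w2.png'); print(o['eef_pos'],o['gripper_width'],o['contact_force'])
E
```

```text
t: 4.78
eef_pos: [0.5559, 0.2551, 0.0762]
tool_rot: [0.0, 0.664, 0.748, 0.0]
contact_force: [-1.1, -1.2, 6.0]
gripper_width: 0.262
[0.55591925 0.25508749 0.07620629] 0.26177338297698743 [-1.05835828 -1.20062799  5.97049532]
```

View pics/w2.png

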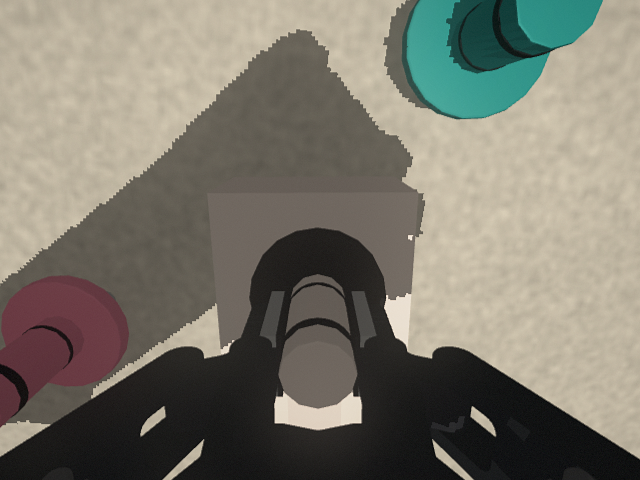

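Gripped: the width is about 22–24 mm and the handle is between the pads. Lifting straight up, then checking.

```bash
python3 -m jog '[[[0,0,-10],[0,0,0],1],[[0,0,-25],[0,0,0],1],[[0,0,-30],[0,0,0],1],[[0,0,-35],[0,0,0],1],[[0,0,-10],[0,0,0],1],[[0,0,0],[0,0,0],1],[[0,0,0],[0,0,0],1]]' 80
python3 - <<'E'
from h import *
o,im,d=snap('wrist','w3.png');print(o['eef_pos'],o['gripper_width'],o['contact_force'],o['torque'])
o,im2,d=snap('scene','s3.png')
c=cv2.resize(im2[110:300,320:520],None,fx=2.5,fy=2.5)[:,:,::-1]
cv2.imwrite('pics/c3.png',np.hstack([c[:475],cv2.resize(im[:,:,::-1],(300,475))]))
E
```

```text
t: 5.7
eef_pos: [0.5546, 0.2542, 0.1837]
tool_rot: [-0.0, 0.664, 0.748, -0.001]
contact_force: [-0.3, -0.4, -1.1]
gripper_width: 0.262
[0.55464414 0.25415807 0.18374004] 0.26185457453240985 [-0.34830608 -0.35391419 -1.1378904 ] [ 0.06317525 -0.00324904  0.04465949]
```

View pics/c3.png

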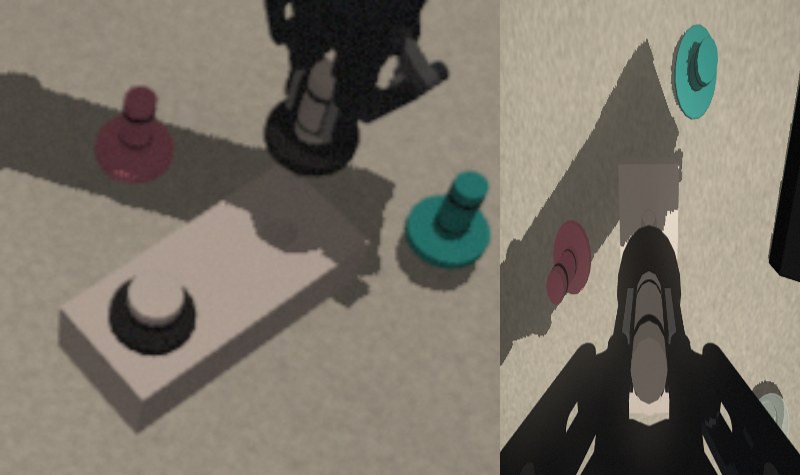

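The probe hangs upright, clear of the rack, and the stopper has not moved. Tip offset is about 57 mm below the TCP. Next I'll carry it to (0.592, -0.192), 45 mm on the -y side of the port.

```bash
python3 -m jog '[[[-25,-1,0],[0,0,0],1],[[-50,-2,0],[0,0,0],1],[[-50,-2,0],[0,0,0],1],[[-50,-2,0],[0,0,0],1],[[-50,-2,0],[0,0,0],1],[[-50,-2,0],[0,0,0],1],[[-50,-2,0],[0,0,0],1],[[-50,-2,0],[0,0,0],1],[[-48,-2,0],[0,0,0],1],[[-24,-1,0],[0,0,0],1],[[0,0,20],[0,0,0],1],[[0,0,15],[0,0,0],1]]'
python3 -m jog '[[[0,0,0],[0,0,0],1],[[0,0,0],[0,0,0],1]]'
python3 - <<'E'
from h import *
o,im,d=snap('wrist','w4.png');print(o['t'],o['eef_pos'],o['gripper_width'],o['contact_force'],o['torque'])
p=np.array([.587,-.1475,.072]);print('port px pred',proj('wrist',o,p))
for r in bot.landmark_of('wrist','port'): print(r['score'],at_z('wrist',o,r['xy'][0]*640,r['xy'][1]*480,.072),np.array(r['xy'])*[640,480])
o,im2,d=snap('scene','s4.png')
c=cv2.resize(im2[200:440,90:320],None,fx=1.98,fy=1.98)[:,:,::-1]
cv2.imwrite('pics/c4.png',np.hstack([c[:475],cv2.resize(im[:,:,::-1],(340,475))]))
E
```

```text
t: 7.3
eef_pos: [0.5899, -0.1893, 0.1479]
tool_rot: [-0.001, 0.663, 0.749, -0.0]
contact_force: [0.3, 0.2, -1.5]
gripper_width: 0.261
t: 7.55
eef_pos: [0.5911, -0.1898, 0.1503]
tool_rot: [-0.0, 0.663, 0.749, 0.0]
contact_force: [0.3, 0.2, -0.3]
gripper_width: 0.261
7.55 [ 0.59109275 -0.18979746  0.15033026] 0.260864911316348 [ 0.25888572  0.21122621 -0.30545231] [ 0.01847445 -0.01334318 -0.06431265]
port px pred (np.float64(318.81696433029765), np.float64(181.01284231248468))
0.81 [ 0.58811206 -0.14832371  0.072     ] [320.576 182.688]
```

View pics/c4.png

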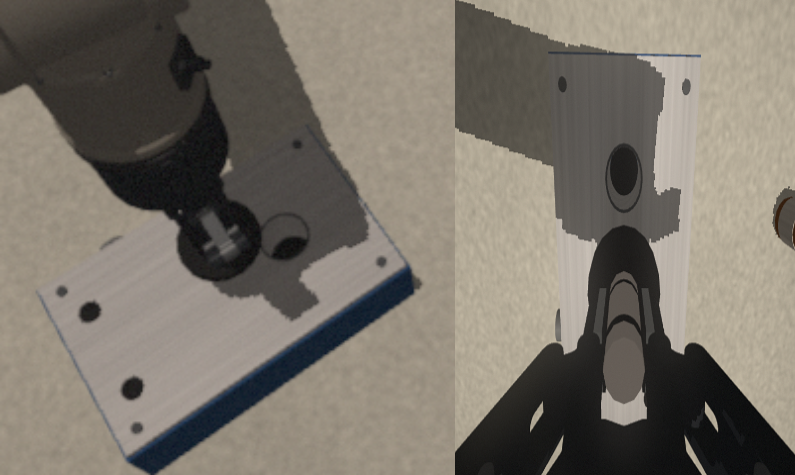

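View pics/w4.png

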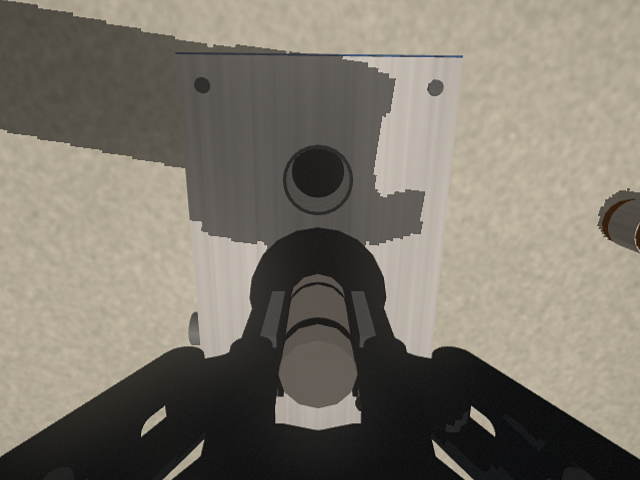

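The wrist view has the port at (318,180), against a prediction of (319,181), and the probe in the same column. The tip is about 21 mm above the plate, so I'll lower it gently.

```bash
python3 -m jog '[[[0,0,8],[0,0,0],1],[[0,0,7],[0,0,0],1],[[0,0,2],[0,0,0],1],[[0,0,0],[0,0,0],1],[[0,0,0],[0,0,0],1]]' 60
python3 -m jog '[[[0,0,1.5],[0,0,0],1],[[0,0,0],[0,0,0],1]]'
python3 -m jog '[[[0,0,1.5],[0,0,0],1],[[0,0,0],[0,0,0],1]]'
```

```text
t: 8.32
eef_pos: [0.591, -0.1912, 0.1335]
tool_rot: [0.0, 0.664, 0.748, 0.0]
contact_force: [0.0, 0.2, -1.4]
gripper_width: 0.262
t: 8.57
eef_pos: [0.5908, -0.1912, 0.1318]
tool_rot: [-0.0, 0.664, 0.748, -0.0]
contact_force: [0.5, 0.6, -0.6]
gripper_width: 0.262
t: 8.82
eef_pos: [0.5907, -0.1912, 0.1302]
tool_rot: [-0.0, 0.664, 0.748, -0.0]
contact_force: [0.5, -0.4, -1.2]
gripper_width: 0.259
```

```bash
python3 -m jog '[[[0,0,1],[0,0,0],1],[[0,0,0],[0,0,0],1]]'
python3 -m jog '[[[0,0,1],[0,0,0],1],[[0,0,0],[0,0,0],1]]'
python3 -m jog '[[[0,0,1],[0,0,0],1],[[0,0,0],[0,0,0],1]]'
```

```text
t: 9.07
eef_pos: [0.5909, -0.1912, 0.1293]
tool_rot: [0.0, 0.664, 0.748, 0.0]
contact_force: [0.4, 0.5, -0.4]
gripper_width: 0.264
t: 9.32
eef_pos: [0.591, -0.1912, 0.1292]
tool_rot: [0.0, 0.664, 0.748, -0.0]
contact_force: [-2.3, 0.5, 5.5]
gripper_width: 0.265
t: 9.57
eef_pos: [0.5911, -0.1913, 0.1291]
tool_rot: [0.001, 0.664, 0.748, -0.0]
contact_force: [-4.9, 0.7, 12.4]
gripper_width: 0.261
```

Contact at TCP z 0.129, as predicted. I'll back the press off slightly and slide.

```bash
python3 -m jog '[[[3,0.1,-0.7],[0,0,0],1],[[5,0.2,0],[0,0,0],1],[[5,0.2,0],[0,0,0],1],[[0,0,0],[0,0,0],1]]'
python3 - <<'E'
from h import *
o,im,d=snap('wrist','w5.png');print(o['t'],o['eef_pos'],o['contact_force'],o['torque'],o['gripper_width'])
E
```

```text
t: 10.07
eef_pos: [0.5909, -0.1792, 0.1291]
tool_rot: [0.002, 0.664, 0.748, 0.0]
contact_force: [-0.3, -2.4, 6.3]
gripper_width: 0.261
10.075 [ 0.59085858 -0.17917369  0.12914866] [-0.32320246 -2.41525572  6.34725599] [-0.82318999  0.03563859  0.01076359] 0.26099773748558697
```

View pics/w5.png

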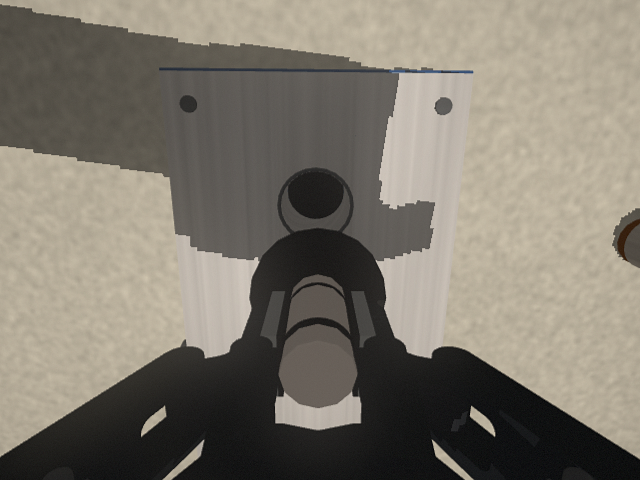

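The probe is sliding upright at 6 N. The port is at (316,205), straight ahead.

```bash
python3 -m jog '[[[5,0,0],[0,0,0],1],[[5,0,0],[0,0,0],1],[[5,0,0],[0,0,0],1],[[0,0,0],[0,0,0],1]]'
python3 -m jog '[[[4,0,0],[0,0,0],1],[[4,0,0],[0,0,0],1],[[0,0,0],[0,0,0],1]]'
python3 -m jog '[[[4,0,0],[0,0,0],1],[[4,0,0],[0,0,0],1],[[0,0,0],[0,0,0],1],[[0,0,0],[0,0,0],1]]'
```

```text
t: 10.62
eef_pos: [0.5891, -0.1638, 0.1289]
tool_rot: [0.001, 0.664, 0.748, 0.0]
contact_force: [0.4, -3.2, 6.5]
gripper_width: 0.26
t: 11.0
eef_pos: [0.5864, -0.1539, 0.1273]
tool_rot: [-0.001, 0.663, 0.749, -0.0]
contact_force: [0.3, 0.5, -0.5]
gripper_width: 0.261
t: 11.5
eef_pos: [0.5861, -0.1475, 0.128]
tool_rot: [0.0, 0.664, 0.748, -0.0]
contact_force: [1.0, 1.1, -1.4]
gripper_width: 0.26
```

The normal force vanished at 11 mm from centre, so the tip is over the port. Lowering in stages.

```bash
python3 -m jog '[[[0,1,5],[0,0,0],1],[[0,0,7],[0,0,0],1],[[0,0,0],[0,0,0],1]]'
python3 -m jog '[[[0,0,8],[0,0,0],1],[[0,0,8],[0,0,0],1],[[0,0,2],[0,0,0],1],[[0,0,0],[0,0,0],1],[[0,0,0],[0,0,0],1]]'
python3 -m jog '[[[0,0,1.5],[0,0,0],1],[[0,0,0],[0,0,0],1],[[0,0,0],[0,0,0],1]]'
```

```text
t: 11.88
eef_pos: [0.5864, -0.1473, 0.115]
tool_rot: [-0.001, 0.664, 0.748, -0.0]
contact_force: [0.3, -0.3, -1.4]
gripper_width: 0.261
t: 12.5
eef_pos: [0.5873, -0.1473, 0.0982]
tool_rot: [0.0, 0.664, 0.748, 0.0]
contact_force: [0.0, 0.6, -0.8]
gripper_width: 0.258
t: 12.88
eef_pos: [0.5871, -0.1473, 0.0966]
tool_rot: [0.0, 0.664, 0.748, 0.0]
contact_force: [1.0, -0.2, -0.8]
gripper_width: 0.263
```

Run:
```python
from h import *
o,im,d=snap('wrist','w6.png');print(o['t'],o['eef_pos'],o['contact_force'])
o,im2,d=snap('scene','s6.png')
c=cv2.resize(im2[200:440,90:320],None,fx=1.98,fy=1.98)[:,:,::-1]
cv2.imwrite('pics/c6.png',np.hstack([c[:475],cv2.resize(im[:,:,::-1],(340,475))]))
```

```text
12.875 [ 0.58709009 -0.1472783   0.09656099] [ 0.98220895 -0.18313933 -0.7521697 ]
```

View pics/c6.png

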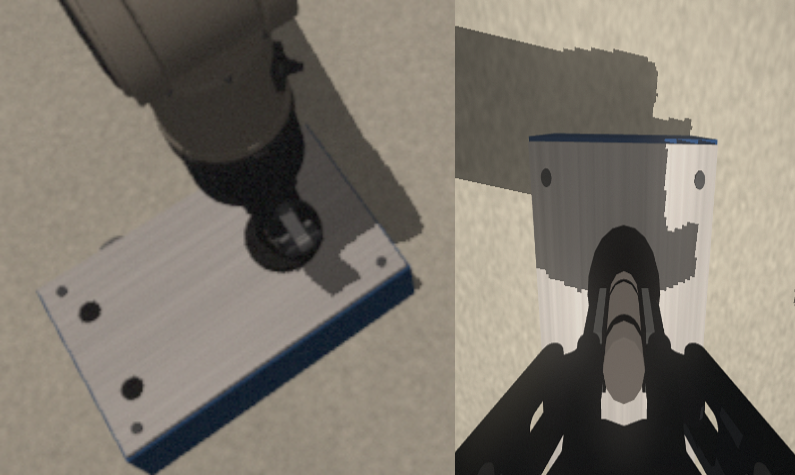

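The probe is in the port, with the collar about 3.5 mm above the plate. Lowering to contact.

```bash
python3 -m jog '[[[0,0,1.5],[0,0,0],1],[[0,0,1.5],[0,0,0],1],[[0,0,0],[0,0,0],1],[[0,0,0],[0,0,0],1]]'
python3 -m jog '[[[0,0,1],[0,0,0],1],[[0,0,0],[0,0,0],1]]'
```

```text
t: 13.48
eef_pos: [0.587, -0.1472, 0.0934]
tool_rot: [-0.0, 0.664, 0.748, 0.0]
contact_force: [0.8, 0.2, -1.3]
gripper_width: 0.262
t: 13.72
eef_pos: [0.5871, -0.1472, 0.0933]
tool_rot: [0.0, 0.664, 0.748, -0.0]
contact_force: [-2.9, 0.7, 5.8]
gripper_width: 0.261
```

The collar touches the plate at 0.0933, against an expected 0.093. Releasing and retreating upward.

```bash
python3 -m jog '[[[0,0,0],[0,0,0],0.2],[[0,0,0],[0,0,0],-1],[[0,0,0],[0,0,0],-1],[[0,0,0],[0,0,0],-1],[[0,0,0],[0,0,0],-1]]'
python3 -m jog '[[[0,0,-10],[0,0,0],-1],[[0,0,-40],[0,0,0],-1],[[0,0,-50],[0,0,0],-1],[[0,0,-50],[0,0,0],-1],[[-40,0,0],[0,0,0],-1],[[-40,0,0],[0,0,0],-1],[[0,0,0],[0,0,0],-1],[[0,0,0],[0,0,0],-1],[[0,0,0],[0,0,0],-1],[[0,0,0],[0,0,0],-1]]'
python3 - <<'E'
from h import *
o,im,d=snap('wrist','w7.png');print(o['t'],o['eef_pos'],o['contact_force'],o['gripper_width'],o['joint_vel'].round(3))
for z,t in ((.109,'probe_grip'),):
  for r in bot.landmark_of('wrist',t): print(r['score'],at_z('wrist',o,r['xy'][0]*640,r['xy'][1]*480,z))
i,T=wfc('wrist',o); u,v=np.meshgrid(np.arange(640.),np.arange(480.))
P=np.stack([(u-i['cx'])/i['fx']*d,-(v-i['cy'])/i['fy']*d,-d],-1)@T[:3,:3].T+T[:3,3]
r=np.hypot(P[...,0]-.587,P[...,1]+.1475); g=im.mean(2)
m=(d>0)&(r<.028)&(r>.016)&(abs(P[...,2]-.082)<.006)
A=np.c_[P[m][:,:2]-[.587,-.1475],np.ones(m.sum())]; print('collar top plane (tilt,tilt,z)',np.linalg.lstsq(A,P[m][:,2],rcond=None)[0],m.sum())
m=(d>0)&(r<.012)&(P[...,2]>.12); print('handle top',np.median(P[m],0) if m.any() else None)
m=(d>0)&(r<.06)&(r>.04)&(abs(P[...,2]-.072)<.006);A=np.c_[P[m][:,:2]-[.587,-.1475],np.ones(m.sum())];print('plate',np.linalg.lstsq(A,P[m][:,2],rcond=None)[0])
o,im2,d=snap('scene','s7.png')
cv2.imwrite('pics/c7.png',np.hstack([im2[100:460,90:490,::-1],cv2.resize(im[:,:,::-1],(400,360))]))
E
```

```text
t: 14.35
eef_pos: [0.5871, -0.1473, 0.0925]
tool_rot: [-0.0, 0.664, 0.748, 0.0]
contact_force: [-1.0, 0.2, 0.4]
gripper_width: 1.001
t: 15.6
eef_pos: [0.5967, -0.2255, 0.2427]
tool_rot: [-0.0, 0.663, 0.749, 0.0]
contact_force: [-0.9, -0.7, -0.5]
gripper_width: 1.001
15.6 [ 0.59674534 -0.22552552  0.2427018 ] [-0.87298893 -0.73385144 -0.54462041] 1.0008182161589196 [ 0.001  0.002  0.007 -0.001 -0.     0.     0.   ]
0.94 [ 0.58633962 -0.14793239  0.109     ]
collar top plane (tilt,tilt,z) [5.02021682e-05 6.26280618e-04 8.18527352e-02] 3084
handle top [ 0.58715558 -0.14681752  0.13585576]
plate [ 8.33976392e-04 -6.95291505e-05  7.18568307e-02]
```

View pics/c7.png

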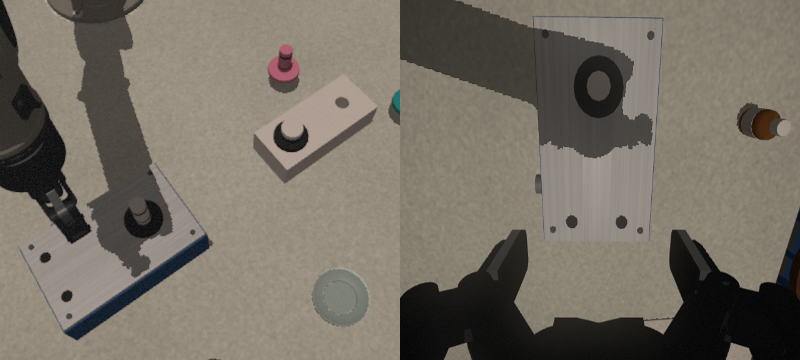

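The collar lies flat: its top is at 81.9 mm with the plate at 71.9 mm, and tilt is about 0. The probe stands in the port, the stopper is still in the rack, and the gripper is clear.

```bash
python3 -c "
from station import bot; print(bot.hand_in())"
```

```text
the job is handed in; nothing more can be done
None
```

The probe is in the port with its collar flat on the plate, and I handed the job in after about 16 s of robot time.

- **Moves:** I took the probe out of the rack and set its tip on the plate about 43 mm from the port centre, on the free side. I then slid it across at about 6 N. The upward force dropped out between checks, by about 6 mm before the port centre. I lowered it until the collar touched, let go and moved the gripper clear.
- **Last checks:** The collar top sits 10.0 mm above the plate, which is the collar's own thickness, with no measurable tilt. The probe handle measures within about 1 mm of the port centre. The last scene picture shows the stopper still in its rack well and the gripper touching nothing.
- **Forces:** The highest force reading was about 13 N, at touchdown on the plate. No check failed or disagreed.

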